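Close and latch the tube incubator

ROBOT

A 6-joint arm with a two-finger parallel gripper is mounted at the origin on a cart in front of the work surface, level with it; the furniture and walls round the work are solid. World frame = base frame: x ahead of the robot, y to its left, z up, the work surface at z = 0. Lengths are in mm, angles in rad, forces in N, time in s.
With the tool pointing down it reaches from about 250 to 725 mm from the base axis. Payload 9.7 kg.
Tool frame: the origin (TCP) lies between the finger pads; the fingertips stand 22 mm ahead of it and the grasp point (between the pads) lies 3 mm ahead of it; z points along the fingers, y is the line along which they close (so a half turn about z gives the same grasp; the last joint's range is limited). The gripper opens to 85 mm and grips with 20 to 120 N. Pads are 22 mm wide; open, the fingers measure 114 mm over their backs; the gripper's body (76 mm by 85 mm) begins 54 mm behind the grasp point. The pads swing forward as they close: fully open they stand 13 mm farther back than shut.
Start: joints at [0, 0.087, 0.176, 1.66, 0, 1.571], TCP at [549.997, -0, 253.284] pointing down, gripper open.
Joint ranges: [-3.13, 3.13], [-0.85, 1.81], [-1.15, 1.24], [-2.2, 2.28], [-1.44, 1.52], [-3.14, 3.14]. Speed limits (rad/s): [2.22, 2.22, 2.57, 3.14, 3.14, 3.14].

INTERFACE

Orientations are given as a unit quaternion [x, y, z, w].
In Python, from bench import env gives the robot as it stands.
- The arm moves only by the tool send_rows, never from a script. Its argument "targets" is a list of rows, each a list of 2 entries, a list of its own where there are three numbers: the shift along the tool's x, y, z in cm, then the turn, a rotation vector about the tool's x, y, z in rad. A call has 1 to 8 rows; each row shifts and turns the commanded pose from where the row before left it, along the tool's axes as they then stand; what a row does not reach is not made up. A row lasts 1/12 s, in which the tool goes at most 41.7 mm and 7.16 degrees, less where a joint would pass 70% of its speed; a pose out of reach is approached as far as the arm can. A call with a gripper value outside its range is refused whole. "claw" is the finger opening in cm, from 0 to 8.54, set as the call begins (left out, the last holds). The fingers move at their own pace and stop on an object; "newtons" is the grip in N (left out, the last holds). Time passes only in rows, so rows that do not move let the fingers close. It gives the time, the measured TCP pose, the force, the opening and the grip force at its end, in the units of the state.
- env.read_state(): the state, without advancing time (a new reading comes with each control period).
- env.snapshot(name): name is "scene" or "side" or "wrist"; returns the picture (420x560x3 uint8, red, green, blue); there is no depth.
- env.camera_info(name): a dict with "mtx" (3x3 intrinsics, pixels), "position" and "orientation" of the camera in the world. Camera axes: x right, y up, looking along -z (the intrinsics and any distortion apply to the point x, -y, -z); pixel columns grow to the right and rows downward; lengths in mm; the calibration is good to about 2 mm. The wrist camera is an equidistant fisheye: a pixel r from the principal point sees the ray r / f radians off the axis. A picture is of the moment at which its call begins: read the wrist's pose just before it. camera_info takes no time and is no camera call; for the wrist camera it gives the pose at the moment of the call.
- env.job_done(): hands the job in; it is judged then, once.
The state is a dict: "time_s": time; "joint_pos": joint angles; "joint_velocities": joint speeds; "joint_torque": joint torques, N m; "eef_pos": TCP position; "ee_rot": TCP orientation; "ft_force": force on the tool from outside, world axes, zero at the start; "ft_torque": the same for the moment, N m; "grip_width": finger opening in mm; "grasp_force": force on a finger pad.
Only numpy, scipy, OpenCV 4.12 (cv2) and the standard library are available. Lean on these libraries where they do the work, as an engineer would, in place of code of your own. Each camera call takes 0.05 s, during which the arm holds its last target. There are 200 camera calls.

TASK

Lower the open cover of the tube incubator onto its gasket, then swing the latch lever round until its nose has ridden up over the strike on the cover and dropped into the notch behind the hump. The strike is adjustable, so feel for the notch and go gently: do not strain the lever against the end stop. Leave the things standing round the incubator where they are.

Things in the scene. Friction and masses are not known exactly. Their poses are not given: they have to be found in the camera images.
- incubator: white bench-top tube incubator, fixed, 235 deep x 220 wide x 75 high; origin under its middle on the bench, x to the rear, y to its left, z up. A 60 deep front ledge carries the latch; behind it a well with tube racks, under the hinged cover. With the cover shut its top is at z 90, the spring cup on the latch pillar (31 across) reaches z 150
- cover (a joint): hinge of the cover, rad: 0 shut flat, about 0.75 to 1.1 at the start, limit 1.25. The hinge is stiff (0.36 N m): the cover stays where it is left and is shut by pushing its outer face down with some 3 to 8 N
- cover_hinge (a point): middle of the cover's hinge line, 88 above the bench at the incubator's rear (x +112 in its frame); the line runs along the incubator's y, the point's z is normal to the cover's outer face
- cover_edge (a point): middle of the cover's front edge at its outer face, 167 from the hinge line; point x points to the hinge along the cover, z out of its outer face. The cover is a 206 wide, 12 thick aluminium frame (26 wide in front) with a clear pane 3 lower. The steel strike (28 x 121, 23 high) lies on the middle of the front frame, clamped through slots within 12.5 either way along y: coming from -y a 27 long ramp, a hump, a notch 8 wide, an end stop
- latch_pivot (a point): on the lever's upright axis, 105 above the bench, 97 before the incubator's middle; axes as the incubator's
- lever (a joint): turn of the latch lever about its upright axis, rad, growing counter-clockwise seen from above: at 0 the handle arm points to the incubator's +y and the nose to -y; at 1.57 the handle points to the front (-x), the nose (62 from the axis) to the cover. It meets the strike at 0.75 to 1.35 and sits in the notch somewhere from 1.35 to 1.79, as the strike is set. 0 to 0.35 at the start, limit 1.9
- lift (a joint): height of the lever on its spindle, m, pulled down by a spring (6.5 N at 0, 0.5 N per mm): 0 right down, rising to some 0.005 to 0.007 on the hump of the strike, about 0.001 with the nose in the notch. Climbing takes some 2 to 8 N at the grip; left on the ramp it may stay there; past the hump it drops by itself, and 1 mm on the nose meets the rigid end stop
- grip (a point): centre (half-way up) of the lever's upright black round grip, 17 across, 42 high (20 above and 22 below this point), 88 from the lever's axis, on a flat arm 14 wide whose top is 24 below this point. Fixed to the lever, it rises and drops with it: hold it loosely, or follow it; free all round
- timer: small square lab timer, 62 x 62 x 20, left of the incubator; bystander, origin under its middle
- petri: closed petri dish, 58 across, 15 high, left of the incubator; bystander, origin under its middle
- beaker: tall glass beaker, 77 across, 157 high, further left; bystander, origin under its middle
- well_plate: white 96-well plate, 74 x 108 x 14, lying further left; bystander, origin under its middle
- forceps: steel forceps, 14 x 127 x 8, lying front left of the incubator; bystander, origin under its middle
- marker: blue six-sided pen, 12 x 125 x 11, lying before the incubator; bystander, origin under its middle

How it is judged:
By the outcome, as a careful person would: the job done as asked, in the order asked, and still so for the second after the job is handed in, with the robot touching nothing.
It also fails if it takes over 58 s, if anything falls off the work surface, if the arm or the gripper's body presses on something with over 40 N, if the wrist force passes 120 N, or if a joint passes its speed limit or range.

## Working session

There is one attempt and no reset: what is moved stays moved. The work goes in short steps, Python scripts to look and compute and a tool call to move; the robot and the scene stay as the last step left them, time stands still between calls to the robot, and variables do not carry over. Pictures are saved under pics/ and viewed, at most 10 in all, crops included, and the job is handed in when it is done.

Besides the shell and the picture viewer there is one more tool, called after ">>>" as name(argument=value, ...) on one line, values as JSON. send_rows: Moves the arm, as the interface text tells. Its arguments: {"type":"object","properties":{"targets":{"type":"array"},"claw":{"type":"number"},"newtons":{"type":"number"}},"required":["targets"]}

```bash
ls; mkdir -p pics; python3 - <<'E'
from bench import env
import cv2
for n in("scene","side"):
    im=env.snapshot(n); cv2.imwrite(f"pics/{n}0.png",im[:,:,::-1]); c=env.camera_info(n); print(n,c)
s=env.read_state(); print(s["eef_pos"],s["ee_rot"],s["time_s"])
E
```

```text
pics
scene {'mtx': array([[472.04835387,   0.        , 284.58940536],
       [  0.        , 472.04835387, 206.77820839],
       [  0.        ,   0.        ,   1.        ]]), 'position': array([126.13282516, 642.85776473, 987.86016721]), 'orientation': array([-0.11436678,  0.2564889 ,  0.87761368, -0.38849441])}
side {'mtx': array([[427.99360879,   0.        , 284.67225267],
       [  0.        , 427.99360879, 215.46417049],
       [  0.        ,   0.        ,   1.        ]]), 'position': array([ 222.94163363, -473.56494086,  426.47046956]), 'orientation': array([ 0.54105092, -0.1128553 , -0.18582955,  0.81240073])}
[5.49827770e+02 1.15257216e-02 2.52642941e+02] [ 7.07098874e-01  7.07114428e-01 -4.26819760e-04 -4.31313304e-04] 0.1
```

View pics/scene0.png

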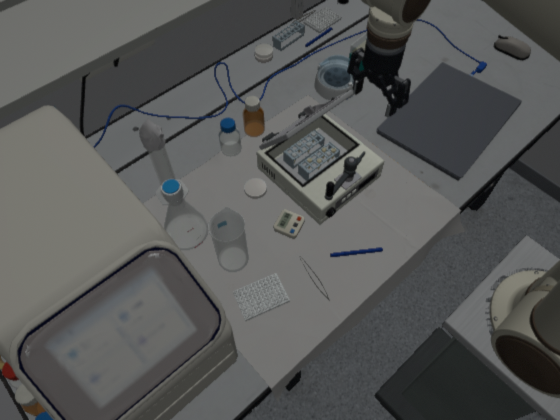

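View pics/side0.png

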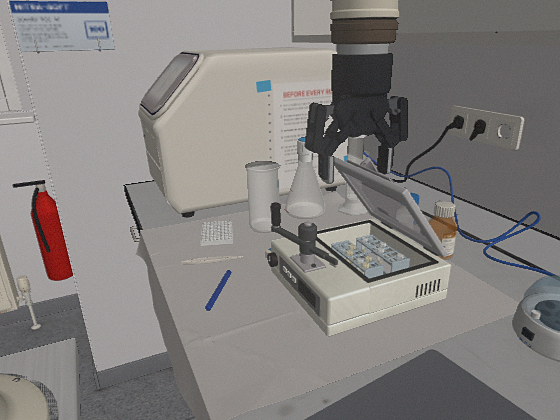

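The cover is open, with the incubator at about (320,165) in scene and (350,270) in side. I'll zoom in on both.

```bash
python3 - <<'E'
import cv2
a=cv2.imread("pics/scene0.png")[85:225,240:400]; cv2.imwrite("pics/sc1.png",cv2.resize(a,None,fx=4.2,fy=4.2,interpolation=3))
a=cv2.imread("pics/side0.png")[150:340,255:465]; cv2.imwrite("pics/si1.png",cv2.resize(a,None,fx=3.1,fy=3.1,interpolation=3))
E
```

```text
(no output)
```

View pics/sc1.png

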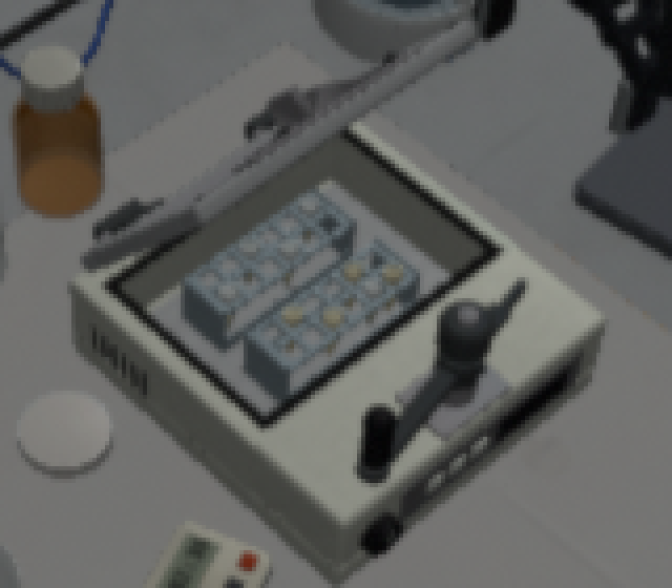

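View pics/si1.png

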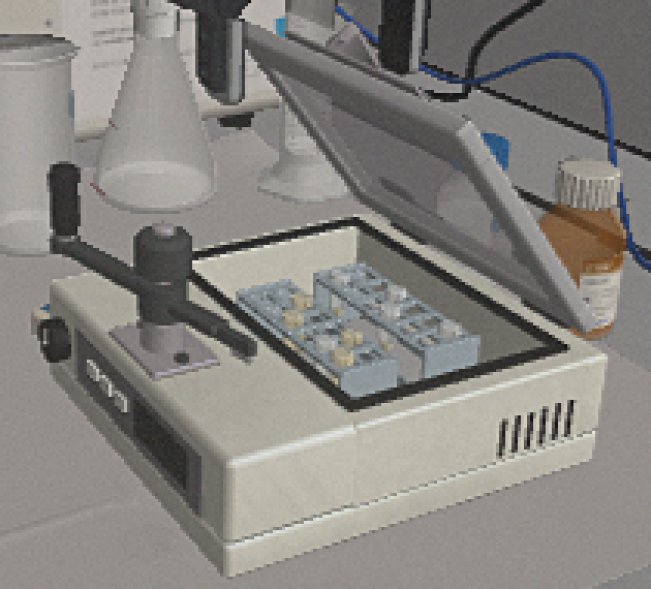

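```bash
cat > h.py <<'E'
import numpy as np, cv2
from scipy.optimize import least_squares
from scipy.spatial.transform import Rotation as R
from bench import env
def proj(c,P):
    p=R.from_quat(c["orientation"]).inv().apply(np.atleast_2d(P)-c["position"])
    p=p*[1,-1,-1]; K=c["mtx"]; return (p/p[:,2:])@K.T[:,:2]
def toworld(v,P):
    a=v[2]; P=np.atleast_2d(P); return np.c_[v[0]+P[:,0]*np.cos(a)-P[:,1]*np.sin(a),v[1]+P[:,0]*np.sin(a)+P[:,1]*np.cos(a),P[:,2]]
def edge(c,y,t=0): return [112-167*np.cos(c)+t*-np.sin(c)*-1*-1,y,88+167*np.sin(c)-t*np.cos(c)] if 0 else [112-167*np.cos(c)+t*(-np.sin(c)),y,88+167*np.sin(c)-t*np.cos(c)]
E
python3 - <<'E'
from h import *
C={n:env.camera_info(n) for n in("scene","side")}
FL=[-117.5,110,75];FR=[-117.5,-110,75];RL=[117.5,110,75];RR=[117.5,-110,75];cup=[-97,0,150]
def model(v):
    c,q,g=v[3:]; G=lambda z:[-97-88*np.sin(q),88*np.cos(q),z]
    return [("scene",FL,337,515),("scene",FR,605,320),("scene",RL,72,285),("scene",cup,463,315),("scene",G(g+20),380,412),("scene",G(g-22),374,470),
     ("side",FR,228,462),("side",RR,605,355),("side",FL,52,283),("side",cup,163,230),("side",G(g+20),65,168),("side",G(g-22),64,235),
     ("side",edge(c,-103),472,122),("side",edge(c,103),248,22),("scene",edge(c,-103),500,5)]
def res(v):
    r=[]
    for n,P,u,w in model(v):
        px=[240+u/4.2,85+w/4.2] if n=="scene" else [255+u/3.1,150+w/3.1]
        r+=list((proj(C[n],toworld(v,P))[0]-px))
    return np.array(r)
b=None
for yaw in(-.5,0,.5):
    s=least_squares(res,[550,0,yaw,.9,.2,130],loss="soft_l1")
    if b is None or s.cost<b.cost:b=s
v=b.x; print(v.round(3)); print(res(v).reshape(-1,2).round(1))
c=v[3];q=v[4]
for n,P in dict(edge=edge(c,0),hinge=[112,0,88],pivot=[-97,0,105],grip=[-97-88*np.sin(q),88*np.cos(q),v[5]]).items(): print(n,toworld(v,P).round(0))
print(env.camera_info("wrist"))
E
```

```text
[ 6.15260e+02  8.04810e+01 -2.80000e-02  5.74630e+01  2.28000e-01
  1.32242e+02]
[[ 0.2  0.9]
 [ 2.1 -2. ]
 [-1.  -4.7]
 [ 1.8 -1.9]
 [ 0.2  0.1]
 [ 0.1 -2.9]
 [-0.4  0. ]
 [ 4.4  0. ]
 [-0.5 -2.8]
 [-0.4 -3. ]
 [-0.5  0.1]
 [ 0.4  0.3]
 [-0.6 -0.3]
 [-0.1 -1.5]
 [-4.6  2. ]]
edge [[625.  80. 220.]]
hinge [[727.  77.  88.]]
pivot [[518.  83. 105.]]
grip [[501. 169. 132.]]
{'mtx': array([[325.1922621 ,   0.        , 276.15182793],
       [  0.        , 325.1922621 , 216.82227886],
       [  0.        ,   0.        ,   1.        ]]), 'position': array([549.13731372,  73.68901808, 373.22487236]), 'orientation': array([-1.44645780e-01,  1.09429854e-03, -4.81420915e-04,  9.89482779e-01])}
```

>>> send_rows(targets=[[[-1, 0, -3], [0, 0, 0]], [[0, 0, -3], [0, 0, 0]], [[0, 4, 0], [0, 0, 0]], [[0, 4, 0], [0, 0, 0]], [[0, 4, 0], [0, 0, 0]], [[0, 2.5, 0], [0, 0, 0]], [[0, 0, 0], [0, 0, 0]], [[0, 0, 0], [0, 0, 0]]], claw=0, newtons=20)

```text
time_s: 0.77
eef_pos: [693.9, -10.0, 309.9]
ee_rot: [0.707, 0.707, -0.002, -0.002]
ft_force: [-0.6, -0.0, -1.5]
grip_width: 0.1
grasp_force: 0.0
```

```bash
python3 - <<'E'
from h import *
a=env.snapshot("side"); cv2.imwrite("pics/si2.png",cv2.resize(a[80:340,220:500,::-1],None,fx=2.2,fy=2.2,interpolation=3))
print(env.read_state()["eef_pos"])
E
```

```text
[692.82125795  -9.96998954 311.78891075]
```

View pics/si2.png

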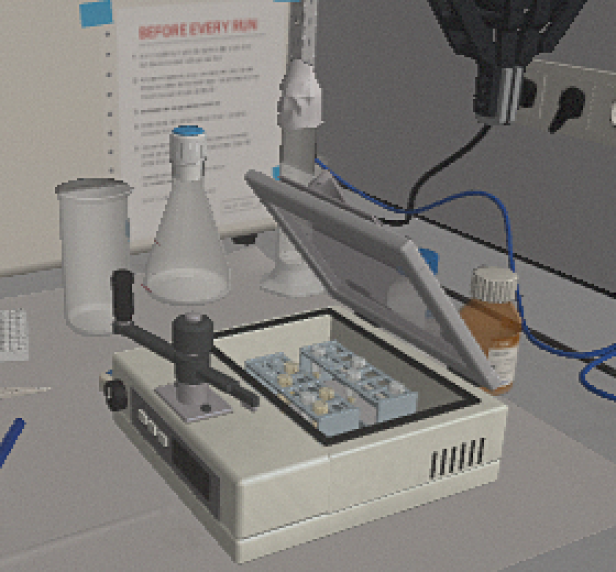

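The closed fingers, at (500,110), are above and behind the cover. Next I lower them and close in on its outer face.

>>> send_rows(targets=[[[0, 0, 3], [0, 0, 0]], [[0, 0, 3], [0, 0, 0]], [[0, 0, 3.2], [0, 0, 0]], [[0, 0, 0], [0, 0, 0]], [[0, -0.7, 0], [0, 0, 0]], [[0, -0.7, 0], [0, 0, 0]], [[0, -0.5, 0], [0, 0, 0]], [[0, 0, 0], [0, 0, 0]]])

```text
time_s: 1.48
eef_pos: [672.9, -10.0, 224.9]
ee_rot: [0.707, 0.707, 0.001, 0.001]
ft_force: [-0.1, 0.1, 0.6]
grip_width: 0.3
grasp_force: 0.0
```

>>> send_rows(targets=[[[0, -0.4, 0.2], [0, 0, 0]], [[0, -0.4, 0.2], [0, 0, 0]], [[0, -0.4, 0.2], [0, 0, 0]], [[0, 0, 0], [0, 0, 0]]])

```text
time_s: 1.82
eef_pos: [660.9, -10.0, 215.1]
ee_rot: [0.707, 0.707, -0.0, -0.0]
ft_force: [-1.0, 0.8, -0.4]
grip_width: -0.3
grasp_force: 0.0
```

>>> send_rows(targets=[[[0, -0.7, 0.6], [0, 0, 0]], [[0, -0.7, 0.6], [0, 0, 0]], [[0, -0.6, 0.7], [0, 0, 0]], [[0, -0.6, 0.7], [0, 0, 0]], [[0, 0, 0], [0, 0, 0]]])

```text
time_s: 2.23
eef_pos: [634.5, -10.0, 188.3]
ee_rot: [0.707, 0.707, -0.001, -0.001]
ft_force: [-1.6, -0.5, 0.2]
grip_width: 0.0
grasp_force: 0.0
```

>>> send_rows(targets=[[[0, -0.6, 0.8], [0, 0, 0]], [[0, -0.5, 0.9], [0, 0, 0]], [[0, 0, 0], [0, 0, 0]], [[0, 0, 0], [0, 0, 0]]])

```text
time_s: 2.57
eef_pos: [624.6, -10.0, 172.5]
ee_rot: [0.707, 0.707, -0.0, -0.0]
ft_force: [-0.4, 0.6, 0.1]
grip_width: 0.2
grasp_force: 0.0
```

```bash
python3 - <<'E'
from h import *
a=env.snapshot("side"); cv2.imwrite("pics/si3.png",cv2.resize(a[80:340,220:500,::-1],None,fx=2.2,fy=2.2,interpolation=3))
s=env.read_state();print(s["eef_pos"],s["ft_force"])
E
```

```text
[624.88845633 -10.01985851 172.84210802] [0.39476677 0.34759405 0.15782551]
```

View pics/si3.png

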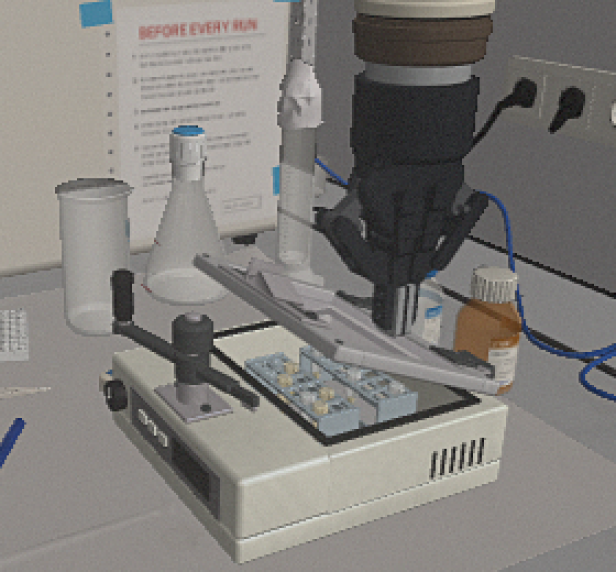

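The cover is folding down ahead of the fingers, which sit at (400,320) on the right-hand frame. I'll carry on down.

>>> send_rows(targets=[[[0, -0.4, 0.9], [0, 0, 0]], [[0, -0.4, 0.9], [0, 0, 0]], [[0, -0.3, 0.9], [0, 0, 0]], [[0, -0.3, 1.0], [0, 0, 0]], [[0, -0.2, 0.9], [0, 0, 0]], [[0, 0, 0], [0, 0, 0]], [[0, 0, 0], [0, 0, 0]]])

```text
time_s: 3.2
eef_pos: [608.6, -10.0, 126.3]
ee_rot: [0.707, 0.707, -0.0, -0.0]
ft_force: [0.5, 0.1, -0.6]
grip_width: 0.3
grasp_force: 0.0
```

>>> send_rows(targets=[[[0, 0, 0.5], [0, 0, 0]], [[0, 0, 0.3], [0, 0, 0]], [[0, 0, 0.2], [0, 0, 0]], [[0, 0, 0], [0, 0, 0]], [[0, 0, 0], [0, 0, 0]]])

```text
time_s: 3.62
eef_pos: [608.6, -10.0, 116.4]
ee_rot: [0.707, 0.707, -0.0, -0.0]
ft_force: [0.8, -0.0, -0.2]
grip_width: -0.1
grasp_force: 0.0
```

>>> send_rows(targets=[[[0, 0, 0.2], [0, 0, 0]], [[0, 0, 0.2], [0, 0, 0]], [[0, 0, 0], [0, 0, 0]]])

```text
time_s: 3.87
eef_pos: [608.6, -10.0, 112.2]
ee_rot: [0.707, 0.707, 0.0, 0.0]
ft_force: [0.9, 1.0, -0.2]
grip_width: -0.2
grasp_force: 0.0
```

>>> send_rows(targets=[[[0, 0, 0.2], [0, 0, 0]], [[0, 0, 0.1], [0, 0, 0]], [[0, 0, 0], [0, 0, 0]]])

```text
time_s: 4.12
eef_pos: [608.8, -10.0, 112.0]
ee_rot: [0.707, 0.707, 0.001, 0.001]
ft_force: [-5.5, 1.1, 15.8]
grip_width: -0.2
grasp_force: 8.1
```

>>> send_rows(targets=[[[0, 0, 0.1], [0, 0, 0]], [[0, 0, 0.1], [0, 0, 0]], [[0, 0, 0], [0, 0, 0]]])

```text
time_s: 4.37
eef_pos: [608.8, -10.0, 111.9]
ee_rot: [0.707, 0.707, 0.001, 0.001]
ft_force: [-10.6, 0.2, 28.5]
grip_width: -0.0
grasp_force: 14.1
```

>>> send_rows(targets=[[[0, 0, -1], [0, 0, 0]], [[0, 0, -3.5], [0, 0, 0]], [[0, 0, -3.5], [0, 0, 0]], [[0, 0, -3.5], [0, 0, 0]], [[0, -3.5, -3.5], [0, 0, 0]], [[2, -3.3, 0], [0, 0, 0]], [[2, -3.2, 0], [0, 0, 0]], [[0, 0, 0], [0, 0, 0]]])

```text
time_s: 5.03
eef_pos: [510.0, 31.9, 253.2]
ee_rot: [0.707, 0.708, 0.0, -0.0]
ft_force: [-1.6, 0.4, -0.4]
grip_width: 0.0
grasp_force: 0.0
```

```bash
python3 - <<'E'
from h import *
import json
env.read_state(); c=env.camera_info("wrist"); a=env.snapshot("wrist"); c2=env.camera_info("wrist")
cv2.imwrite("pics/w1.png",a[:,:,::-1])
cv2.imwrite("pics/w1b.png",cv2.resize(a[:,:,::-1],(800,600),interpolation=3))
np.savez("w1.npz",**c); print(c["position"],c2["position"],env.read_state()["eef_pos"],env.read_state()["ft_force"])
C={n:env.camera_info(n) for n in("scene","side")}
def tri(obs):
    f=lambda P:np.concatenate([proj(C[n],P)[0]-([240+u/4.2,85+w/4.2] if n=="scene" else [255+u/3.1,150+w/3.1]) for n,u,w in obs])
    s=least_squares(f,[515,90,120]);return s.x.round(1),s.fun.round(1)
print("cup",tri([("scene",463,315),("side",163,230)]),"gt",tri([("scene",380,412),("side",65,168)]))
E
```

```text
[509.14195246 105.48099384 373.87273762] [511.11045015 104.74083256 373.61188453] [512.23671996  31.08533518 253.02565852] [ 0.43570606 -1.01072743 -0.53125788]
cup (array([520.3,  85.8, 143.3]), array([ 0.,  0.,  0., -0.])) gt (array([501.6, 169.5, 152.2]), array([-0.1, -0.2, -0.1,  0.1]))
```

View pics/w1b.png

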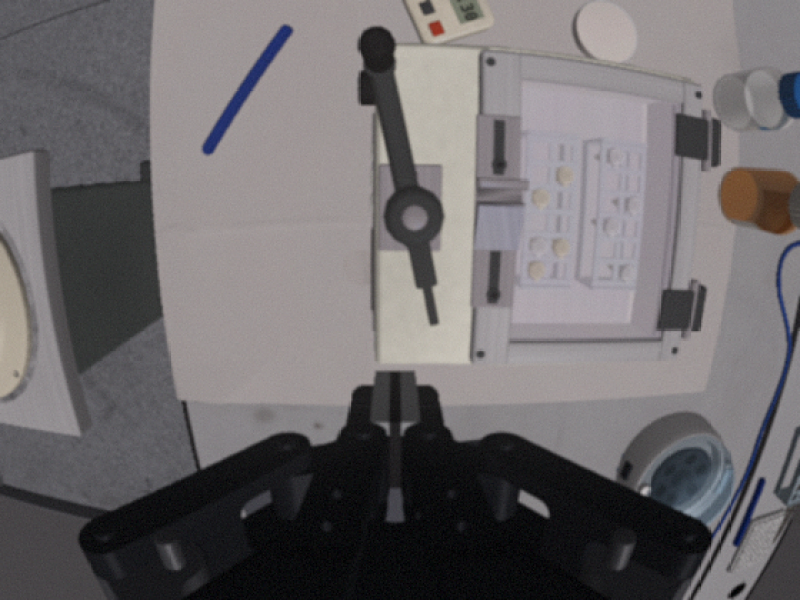

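The cover lies flat. Cup is at (414,215), grip top at (377,44), and strike ramp and hump at (500,180–248).

```bash
python3 - <<'E'
from h import *
c=np.load("w1.npz"); K=c["mtx"]
def ray(u,v,z):
    x=(u*.7-K[0,2])/K[0,0]; y=(v*.7-K[1,2])/K[1,1]; r=np.hypot(x,y)
    d=np.array([np.sin(r)*x/r,-np.sin(r)*y/r,-np.cos(r)]); d=R.from_quat(c["orientation"]).apply(d)
    p=c["position"]+[1,0,0]; return (p+d*(z-p[2])/d[2]).round(1)
for n,a in dict(cup=(414,215,150),grip=(377,44,152),nose=(434,323,108),covFR=(475,360,90),covFL=(482,48,90),rampbot=(500,248,100),ramptop=(500,204,112),hump2=(500,190,112),stop=(500,180,112),s_end0=(495,305,95),s_end1=(497,115,95)).items(): print(n,ray(*a))
s=env.read_state(); print(s["joint_pos"])
E
```

```text
cup [519.3  86.3 150. ]
grip [501.7 170.  152. ]
nose [533.7  18.  108. ]
covFR [563.7 -14.1  90. ]
covFL [563.1 187.2  90. ]
rampbot [573.7  62.9 100. ]
ramptop [569.9  90.3 112. ]
hump2 [569.7  98.4 112. ]
stop [569.6 104.1 112. ]
s_end0 [573.6  25.6  95. ]
s_end1 [571.1 143.8  95. ]
[ 6.05033823e-02 -2.89470140e-03  8.25187191e-02  1.65481988e+00
  2.10293167e-04  1.62951355e+00]
```

>>> send_rows(targets=[[[3.6, 1, 0], [0, 0, 0]], [[3.6, 0.9, 0], [0, 0, 0]], [[3.6, 0, 0], [0, 0, 0]], [[3.6, 0, 0], [0, 0, 0]], [[0, 0, 0], [0, 0, 0.12]], [[0, 0, 0], [0, 0, 0.12]], [[0, 0, 0], [0, 0, 0.12]], [[0, 0, 0], [0, 0, 0.12]]], newtons=60)

```text
time_s: 5.75
eef_pos: [533.9, 174.2, 251.4]
ee_rot: [0.856, 0.516, -0.0, 0.0]
ft_force: [-0.3, 0.1, 0.3]
grip_width: 0.0
grasp_force: 0.0
```

>>> send_rows(targets=[[[0, 0, 0], [0, 0, 0.12]], [[0, 0, 0], [0, 0, 0.12]], [[0, 0, 0], [0, 0, 0.12]], [[0, 0, 0], [0, 0, 0.12]], [[0, 0, 0], [0, 0, 0.12]], [[0, 0, 0], [0, 0, 0.12]], [[0, 0, 0], [0, 0, 0.12]], [[0, 0, 0], [0, 0, 0]]])

```text
time_s: 6.42
eef_pos: [539.2, 155.2, 251.5]
ee_rot: [0.99, 0.138, -0.001, -0.006]
ft_force: [0.1, -0.8, 1.2]
grip_width: -0.2
grasp_force: 0.0
```

>>> send_rows(targets=[[[0, 0, 0], [0, 0, 0.04]], [[0, 0, 0], [0, 0, 0]]])

```text
time_s: 6.58
eef_pos: [541.5, 145.0, 251.6]
ee_rot: [0.992, 0.126, -0.002, -0.01]
ft_force: [-0.2, 0.4, -0.4]
grip_width: 0.2
grasp_force: 0.0
```

```bash
python3 - <<'E'
from h import *
s=env.read_state(); print(s["eef_pos"],s["joint_pos"],s["ft_force"]); print(R.from_quat(s["ee_rot"]).as_matrix().round(3))
E
```

```text
[541.5001078  144.99220737 251.61984569] [0.25168291 0.11298056 0.20075297 1.65968006 0.02118843 3.14082012] [-0.15523351  0.36829101 -0.43161776]
[[ 0.968  0.25  -0.006]
 [ 0.25  -0.968  0.02 ]
 [-0.001 -0.021 -1.   ]]
```

>>> send_rows(targets=[[[0, 0, 0], [0, 0, -0.12]], [[0, 0, 0], [0, 0, -0.12]], [[0, 0, 0], [-0.021, 0, 0]], [[0, 0, 0], [0, 0, 0]]])

```text
time_s: 6.92
eef_pos: [540.8, 146.5, 251.9]
ee_rot: [0.97, 0.243, 0.002, 0.0]
ft_force: [-1.0, 0.2, -0.5]
grip_width: 0.1
grasp_force: 0.0
```

```bash
cat > st.py <<'E'
from h import *
import sys
s=env.read_state(); M=R.from_quat(s["ee_rot"]).as_matrix(); print(s["time_s"],s["eef_pos"].round(1),s["joint_pos"].round(2)); print(M.round(3), "ang",np.arctan2(M[1,0],M[0,0]).round(3))
if len(sys.argv)>1: print("tool shift cm", (M.T@(np.array(list(map(float,sys.argv[1:4])))-s["eef_pos"])/10).round(2))
E
python3 st.py 532 180 252
```

```text
6.9167 [540.8 146.5 251.9] [ 0.26  0.11  0.19  1.65 -0.    2.92]
[[ 0.882  0.472  0.005]
 [ 0.472 -0.882  0.   ]
 [ 0.004  0.002 -1.   ]] ang 0.492
tool shift cm [ 0.8  -3.37 -0.01]
```

>>> send_rows(targets=[[[0.4, -2, 0], [0, 0, 0]], [[0.5, -1.9, 0], [0, 0, 0]], [[0, 0, 0], [0, 0, 0]], [[0, 0, 3.5], [0, 0, 0]], [[0, 0, 3.5], [0, 0, 0]], [[0, 0, 3], [0, 0, 0]], [[0, 0, 1], [0, 0, 0]], [[0, 0, 0], [0, 0, 0]]])

```text
time_s: 7.58
eef_pos: [529.3, 184.5, 139.4]
ee_rot: [0.97, 0.244, -0.0, -0.0]
ft_force: [-0.4, -0.0, -0.6]
grip_width: -0.2
grasp_force: 0.0
```

>>> send_rows(targets=[[[-0.4, 0, 0], [0, 0, 0]], [[-0.3, 0, 0], [0, 0, 0]], [[-0.3, 0, 0], [0, 0, 0]], [[-0.3, 0, 0], [0, 0, 0]], [[0, 0, 0], [0, 0, 0]]])

```text
time_s: 8.0
eef_pos: [519.1, 178.8, 143.2]
ee_rot: [0.97, 0.245, 0.003, -0.0]
ft_force: [-0.1, 0.8, -0.3]
grip_width: -0.1
grasp_force: 0.0
```

```bash
python3 st.py
```

```text
8.0 [519.1 178.8 143.2] [ 0.33  0.07 -0.06  1.44  0.    2.98]
[[ 0.88   0.475  0.005]
 [ 0.475 -0.88   0.002]
 [ 0.006  0.001 -1.   ]] ang 0.495
```

```bash
cat > plan.py <<'E'
from h import *
import sys
# usage: q0 q1 n [amin]
P=np.array([520,86.]); 
def pose(q): 
    a=max(q,.495); return P+88*np.array([-np.sin(q),np.cos(q)])+19.5*np.array([np.cos(a),np.sin(a)]),a
def rows(q0,q1,n):
    out=[];p,a=pose(q0)
    for q in np.linspace(q0,q1,n+1)[1:]:
        p2,a2=pose(q); d=p2-p; x=np.array([np.cos(a),np.sin(a)]); y=np.array([np.sin(a),-np.cos(a)])
        out.append([[round(d@x/10,2),round(d@y/10,2),0],[0,0,round(-(a2-a),3)]]); p,a=p2,a2
    return out
q0,q1,n=float(sys.argv[1]),float(sys.argv[2]),int(sys.argv[3])
s=env.read_state(); p=s["eef_pos"][:2]; print("err now",(pose(q0)[0]-p).round(1)); print(rows(q0,q1,n), pose(q1)[0].round(1))
E
python3 plan.py .21 .495 4;python3 plan.py .495 .8 4
```

```text
err now [-0.3  2.5]
[[[np.float64(-0.61), np.float64(-0.15), 0], [0, 0, -0.0]], [[np.float64(-0.62), np.float64(-0.11), 0], [0, 0, -0.0]], [[np.float64(-0.62), np.float64(-0.07), 0], [0, 0, -0.0]], [[np.float64(-0.63), np.float64(-0.02), 0], [0, 0, np.float64(-0.0)]]] [495.4 172.7]
err now [-23.8  -6.1]
[[[np.float64(-0.68), np.float64(-0.12), 0], [0, 0, np.float64(-0.076)]], [[np.float64(-0.68), np.float64(-0.12), 0], [0, 0, np.float64(-0.076)]], [[np.float64(-0.68), np.float64(-0.12), 0], [0, 0, np.float64(-0.076)]], [[np.float64(-0.68), np.float64(-0.12), 0], [0, 0, np.float64(-0.076)]]] [470.5 161.3]
```

>>> send_rows(targets=[[[-0.61, -0.2, 0], [0, 0, 0]], [[-0.62, -0.2, 0], [0, 0, 0]], [[-0.62, -0.1, 0], [0, 0, 0]], [[-0.63, -0.1, 0], [0, 0, 0]], [[-0.68, -0.12, 0], [0, 0, -0.076]], [[-0.68, -0.12, 0], [0, 0, -0.076]], [[0, 0, 0], [0, 0, 0]], [[0, 0, 0], [0, 0, 0]]])

```text
time_s: 8.67
eef_pos: [481.2, 167.5, 141.9]
ee_rot: [0.948, 0.317, 0.002, -0.0]
ft_force: [1.0, 0.3, -0.5]
grip_width: 0.1
grasp_force: 0.0
```

```bash
python3 plan.py .647 .8 2; python3 st.py; python3 - <<'E'
from h import *
a=env.snapshot("wrist"); c=env.camera_info("wrist"); np.savez("w2.npz",**c)
cv2.imwrite("pics/w2.png",cv2.resize(a[:,:,::-1],(800,600),interpolation=3))
E
```

```text
err now [1.3 0.5]
[[[np.float64(-0.68), np.float64(-0.12), 0], [0, 0, np.float64(-0.077)]], [[np.float64(-0.68), np.float64(-0.12), 0], [0, 0, np.float64(-0.077)]]] [470.5 161.3]
8.6667 [481.2 167.5 141.9] [ 0.33 -0.03 -0.16  1.44  0.    2.83]
[[ 0.799  0.601  0.004]
 [ 0.601 -0.799  0.002]
 [ 0.004  0.001 -1.   ]] ang 0.645
```

View pics/w2.png

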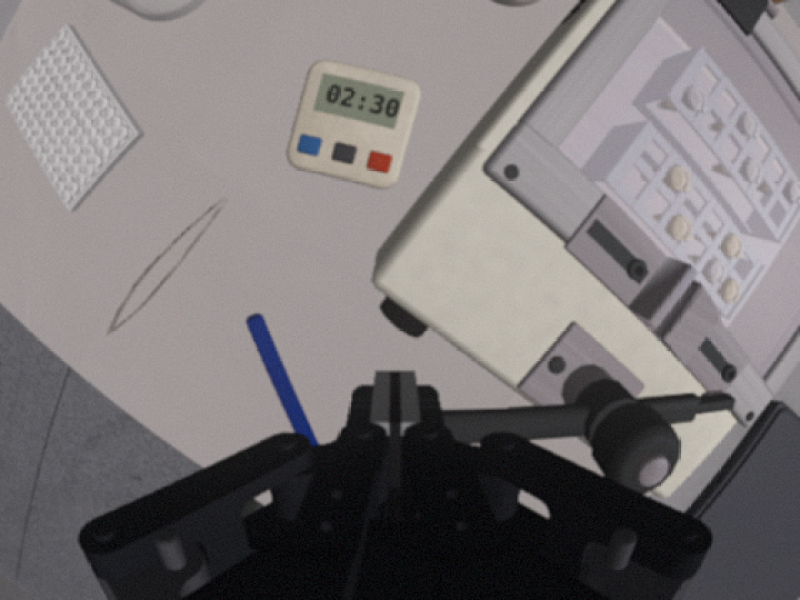

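The lever follows, with its nose now near the cover edge at (735,400). I continue in guarded steps.

>>> send_rows(targets=[[[-0.68, -0.12, 0], [0, 0, -0.077]], [[-0.68, -0.12, 0], [0, 0, -0.077]], [[-0.34, -0.06, 0], [0, 0, -0.038]], [[-0.34, -0.06, 0], [0, 0, -0.038]], [[0, 0, 0], [0, 0, 0]]])

```text
time_s: 9.13
eef_pos: [463.9, 156.6, 141.6]
ee_rot: [0.905, 0.425, 0.002, 0.0]
ft_force: [0.0, 0.4, -0.4]
grip_width: -0.1
grasp_force: 0.0
```

>>> send_rows(targets=[[[-0.34, -0.06, 0], [0, 0, -0.038]], [[-0.34, -0.06, 0], [0, 0, -0.038]], [[-0.34, -0.06, 0], [0, 0, -0.038]], [[0, 0, 0], [0, 0, 0]]])

```text
time_s: 9.47
eef_pos: [456.3, 149.6, 141.6]
ee_rot: [0.88, 0.475, 0.002, 0.0]
ft_force: [0.4, 0.2, -0.5]
grip_width: -0.2
grasp_force: 0.0
```

```bash
python3 plan.py .991 1.1 2; python3 st.py
```

```text
err now [0.7 0.9]
[[[np.float64(-0.48), np.float64(-0.09), 0], [0, 0, np.float64(-0.055)]], [[np.float64(-0.48), np.float64(-0.09), 0], [0, 0, np.float64(-0.054)]]] [450.4 143.3]
9.4667 [456.3 149.6 141.6] [ 0.32 -0.1  -0.22  1.44  0.    2.47]
[[ 0.548  0.836  0.004]
 [ 0.836 -0.548  0.002]
 [ 0.004  0.002 -1.   ]] ang 0.99
```

>>> send_rows(targets=[[[-0.34, -0.06, 0], [0, 0, -0.038]], [[-0.34, -0.06, 0], [0, 0, -0.038]], [[-0.34, -0.06, 0], [0, 0, -0.038]], [[0, 0, 0], [0, 0, 0]]])

```text
time_s: 9.8
eef_pos: [449.6, 141.8, 141.5]
ee_rot: [0.852, 0.524, 0.002, 0.0]
ft_force: [1.1, 0.7, -0.2]
grip_width: 0.4
grasp_force: 0.0
```

>>> send_rows(targets=[[[-0.17, -0.03, 0], [0, 0, -0.019]], [[-0.17, -0.03, 0], [0, 0, -0.019]], [[-0.17, -0.03, 0], [0, 0, -0.019]], [[0, 0, 0], [0, 0, 0]]])

```text
time_s: 10.13
eef_pos: [446.5, 137.6, 141.5]
ee_rot: [0.836, 0.549, 0.002, 0.0]
ft_force: [-0.1, 1.3, 0.3]
grip_width: -0.3
grasp_force: 0.0
```

>>> send_rows(targets=[[[-0.17, -0.03, 0], [0, 0, -0.019]], [[-0.17, -0.03, 0], [0, 0, -0.019]], [[-0.17, -0.03, 0], [0, 0, -0.019]], [[0, 0, 0], [0, 0, 0]]])

```text
time_s: 10.47
eef_pos: [443.6, 133.2, 141.5]
ee_rot: [0.819, 0.573, 0.002, 0.0]
ft_force: [-0.4, 0.8, 0.1]
grip_width: -0.2
grasp_force: 0.3
```

>>> send_rows(targets=[[[-0.17, -0.03, 0], [0, 0, -0.019]], [[-0.17, -0.03, 0], [0, 0, -0.019]], [[0, 0, 0], [0, 0, 0]]])

```text
time_s: 10.72
eef_pos: [441.9, 130.5, 141.4]
ee_rot: [0.808, 0.589, 0.002, 0.0]
ft_force: [-0.6, 3.3, -2.2]
grip_width: 0.4
grasp_force: 1.5
```

```bash
python3 plan.py 1.257 1.3 1; python3 st.py
```

```text
err now [0.4 1.3]
[[[np.float64(-0.38), np.float64(-0.08), 0], [0, 0, np.float64(-0.043)]]] [440.4 128.3]
10.7167 [441.9 130.5 141.4] [ 0.29 -0.14 -0.27  1.45  0.    2.17]
[[ 0.306  0.952  0.004]
 [ 0.952 -0.306  0.003]
 [ 0.004  0.003 -1.   ]] ang 1.259
```

>>> send_rows(targets=[[[-0.17, -0.03, 0], [0, 0, -0.019]], [[-0.17, -0.03, 0], [0, 0, -0.019]], [[0, 0, 0], [0, 0, 0]]])

```text
time_s: 10.97
eef_pos: [440.3, 127.6, 141.5]
ee_rot: [0.797, 0.604, 0.002, -0.0]
ft_force: [-1.1, 4.0, -1.3]
grip_width: 0.1
grasp_force: 2.2
```

>>> send_rows(targets=[[[-0.17, -0.03, 0], [0, 0, -0.019]], [[-0.17, -0.03, 0], [0, 0, -0.019]], [[0, 0, 0], [0, 0, 0]]])

```text
time_s: 11.22
eef_pos: [438.8, 124.5, 141.6]
ee_rot: [0.785, 0.619, 0.002, -0.0]
ft_force: [-1.6, 4.4, -0.1]
grip_width: -0.1
grasp_force: 2.3
```

>>> send_rows(targets=[[[-0.17, -0.03, 0], [0, 0, -0.019]], [[-0.17, -0.03, 0], [0, 0, -0.019]], [[0, 0, 0], [0, 0, 0]]])

```text
time_s: 11.47
eef_pos: [437.4, 121.5, 141.7]
ee_rot: [0.773, 0.634, 0.003, -0.0]
ft_force: [-1.9, 6.3, 0.6]
grip_width: -0.2
grasp_force: 3.0
```

>>> send_rows(targets=[[[-0.17, -0.03, 0], [0, 0, -0.019]], [[-0.17, -0.03, 0], [0, 0, -0.019]], [[0, 0, 0], [0, 0, 0]]])

```text
time_s: 11.72
eef_pos: [436.1, 118.4, 141.8]
ee_rot: [0.761, 0.649, 0.003, -0.0]
ft_force: [-3.9, 8.0, 1.4]
grip_width: 0.2
grasp_force: 3.4
```

```bash
python3 plan.py 1.41 1.45 1; python3 st.py
```

```text
err now [0.1 0.9]
[[[np.float64(-0.35), np.float64(-0.07), 0], [0, 0, np.float64(-0.04)]]] [435. 116.]
11.7167 [436.1 118.4 141.8] [ 0.26 -0.17 -0.28  1.45  0.    1.99]
[[ 0.159  0.987  0.004]
 [ 0.987 -0.159  0.004]
 [ 0.005  0.003 -1.   ]] ang 1.412
```

>>> send_rows(targets=[[[-0.1, -0.02, 0], [0, 0, -0.011]], [[-0.1, -0.02, 0], [0, 0, -0.011]], [[0, 0, 0], [0, 0, 0]]])

```text
time_s: 11.97
eef_pos: [435.4, 116.6, 141.8]
ee_rot: [0.754, 0.657, 0.003, -0.0]
ft_force: [-3.3, 7.5, 2.7]
grip_width: -0.2
grasp_force: 3.6
```

>>> send_rows(targets=[[[-0.1, -0.02, 0], [0, 0, -0.011]], [[-0.1, -0.02, 0], [0, 0, -0.011]], [[0, 0, 0], [0, 0, 0]]])

```text
time_s: 12.22
eef_pos: [434.8, 114.7, 141.9]
ee_rot: [0.747, 0.665, 0.003, -0.0]
ft_force: [-2.0, 7.2, 1.8]
grip_width: -0.3
grasp_force: 3.8
```

>>> send_rows(targets=[[[-0.1, -0.02, 0], [0, 0, -0.011]], [[-0.1, -0.02, 0], [0, 0, -0.011]], [[0, 0, 0], [0, 0, 0]]])

```text
time_s: 12.47
eef_pos: [434.2, 112.8, 141.9]
ee_rot: [0.739, 0.673, 0.003, -0.0]
ft_force: [-3.6, 7.9, 2.3]
grip_width: 0.1
grasp_force: 4.0
```

>>> send_rows(targets=[[[-0.1, -0.02, 0], [0, 0, -0.011]], [[-0.1, -0.02, 0], [0, 0, -0.011]], [[0, 0, 0], [0, 0, 0]]])

```text
time_s: 12.72
eef_pos: [433.6, 110.8, 141.9]
ee_rot: [0.732, 0.681, 0.003, -0.0]
ft_force: [-2.9, 8.2, 2.7]
grip_width: 0.4
grasp_force: 3.9
```

>>> send_rows(targets=[[[-0.1, -0.02, 0], [0, 0, -0.011]], [[-0.1, -0.02, 0], [0, 0, -0.011]], [[0, 0, 0], [0, 0, 0]]])

```text
time_s: 12.97
eef_pos: [433.0, 109.1, 142.0]
ee_rot: [0.724, 0.689, 0.003, -0.0]
ft_force: [-4.0, 9.9, 3.7]
grip_width: 0.2
grasp_force: 4.8
```

>>> send_rows(targets=[[[-0.1, -0.02, 0], [0, 0, -0.011]], [[-0.1, -0.02, 0], [0, 0, -0.011]], [[0, 0, 0], [0, 0, 0]]])

```text
time_s: 13.22
eef_pos: [432.5, 107.2, 142.1]
ee_rot: [0.717, 0.697, 0.003, -0.001]
ft_force: [-4.3, 10.6, 4.2]
grip_width: -0.1
grasp_force: 5.4
```

>>> send_rows(targets=[[[-0.1, -0.02, 0], [0, 0, -0.011]], [[0, 0, 0], [0, 0, 0]]])

```text
time_s: 13.38
eef_pos: [432.2, 106.3, 142.1]
ee_rot: [0.713, 0.701, 0.003, -0.001]
ft_force: [-3.7, 11.4, 3.8]
grip_width: 0.1
grasp_force: 5.5
```

>>> send_rows(targets=[[[0, 0, -0.15], [0, 0, 0]], [[-0.1, -0.02, -0.05], [0, 0, -0.011]], [[0, 0, 0], [0, 0, 0]]])

```text
time_s: 13.63
eef_pos: [432.2, 105.0, 143.9]
ee_rot: [0.709, 0.705, 0.003, -0.0]
ft_force: [-2.5, 8.9, 1.3]
grip_width: 0.2
grasp_force: 4.4
```

```bash
python3 plan.py 1.56 1.6 1; python3 st.py; python3 - <<'E'
from h import *
a=env.snapshot("side"); cv2.imwrite("pics/si4.png",cv2.resize(a[170:320,240:440,::-1],None,fx=4,fy=4,interpolation=3))
E
```

```text
err now [0.  1.4]
[[[np.float64(-0.35), np.float64(-0.07), 0], [0, 0, np.float64(-0.04)]]] [431.5 102.9]
13.6333 [432.2 105.  143.9] [ 0.24 -0.18 -0.3   1.45  0.    1.81]
[[ 0.006  1.     0.004]
 [ 1.    -0.006  0.004]
 [ 0.004  0.004 -1.   ]] ang 1.565
```

View pics/si4.png

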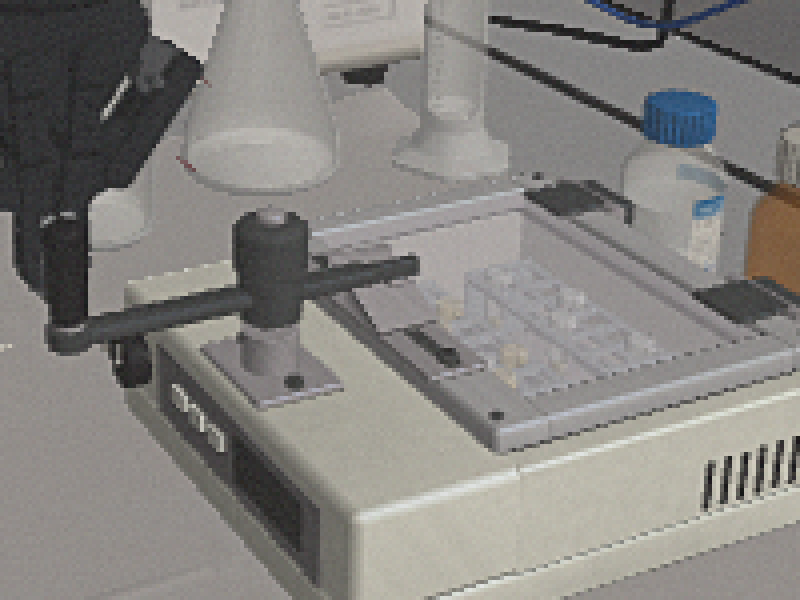

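The nose, at (390,270), is near the top of the ramp. I continue in 1 mm steps and raise the tool along with it.

>>> send_rows(targets=[[[-0.1, -0.02, -0.05], [0, 0, -0.011]], [[0, 0, 0], [0, 0, 0]]])

```text
time_s: 13.85
eef_pos: [432.0, 104.0, 144.3]
ee_rot: [0.705, 0.709, 0.003, -0.0]
ft_force: [-1.3, 9.3, 0.9]
grip_width: -0.3
grasp_force: 4.8
```

>>> send_rows(targets=[[[-0.1, -0.02, -0.05], [0, 0, -0.011]], [[0, 0, 0], [0, 0, 0]]])

```text
time_s: 14.02
eef_pos: [431.8, 102.9, 144.8]
ee_rot: [0.701, 0.713, 0.003, -0.0]
ft_force: [-1.7, 7.7, 1.0]
grip_width: 0.0
grasp_force: 3.8
```

>>> send_rows(targets=[[[-0.1, -0.02, -0.05], [0, 0, -0.011]], [[0, 0, 0], [0, 0, 0]]])

```text
time_s: 14.18
eef_pos: [431.6, 101.9, 145.2]
ee_rot: [0.697, 0.717, 0.003, -0.0]
ft_force: [-1.3, 8.2, 0.7]
grip_width: 0.4
grasp_force: 4.2
```

>>> send_rows(targets=[[[-0.1, -0.02, -0.05], [0, 0, -0.011]], [[0, 0, 0], [0, 0, 0]]])

```text
time_s: 14.35
eef_pos: [431.5, 100.9, 145.7]
ee_rot: [0.693, 0.721, 0.003, -0.0]
ft_force: [-1.8, 10.2, -0.2]
grip_width: 0.4
grasp_force: 4.5
```

>>> send_rows(targets=[[[-0.1, -0.02, -0.05], [0, 0, -0.011]], [[0, 0, 0], [0, 0, 0]]])

```text
time_s: 14.52
eef_pos: [431.3, 99.5, 146.1]
ee_rot: [0.689, 0.724, 0.002, 0.0]
ft_force: [-1.3, 4.5, 0.2]
grip_width: 0.2
grasp_force: 2.2
```

>>> send_rows(targets=[[[-0.08, -0.02, 0], [0, 0, -0.009]], [[0, 0, 0], [0, 0, 0]]])

```text
time_s: 14.68
eef_pos: [431.1, 98.3, 146.0]
ee_rot: [0.686, 0.727, 0.002, 0.001]
ft_force: [-0.2, 1.7, 0.8]
grip_width: -0.1
grasp_force: 1.3
```

>>> send_rows(targets=[[[-0.08, -0.02, 0], [0, 0, -0.009]], [[0, 0, 0], [0, 0, 0]]])

```text
time_s: 14.85
eef_pos: [431.0, 97.5, 146.0]
ee_rot: [0.683, 0.73, 0.002, 0.001]
ft_force: [-1.9, 3.6, 0.8]
grip_width: 0.0
grasp_force: 2.1
```

>>> send_rows(targets=[[[-0.08, -0.02, 0], [0, 0, -0.009]], [[0, 0, 0], [0, 0, 0]]])

```text
time_s: 15.02
eef_pos: [430.9, 96.6, 145.9]
ee_rot: [0.68, 0.733, 0.002, 0.001]
ft_force: [-1.6, 4.1, 0.1]
grip_width: -0.2
grasp_force: 1.9
```

>>> send_rows(targets=[[[-0.08, -0.02, 0], [0, 0, -0.009]], [[0, 0, 0], [0, 0, 0]]])

```text
time_s: 15.18
eef_pos: [430.7, 95.7, 145.9]
ee_rot: [0.677, 0.736, 0.002, 0.001]
ft_force: [-1.3, 3.6, 0.1]
grip_width: 0.2
grasp_force: 1.4
```

>>> send_rows(targets=[[[-0.08, -0.02, 0], [0, 0, -0.009]], [[0, 0, 0], [0, 0, 0]]])

```text
time_s: 15.35
eef_pos: [430.8, 94.5, 145.9]
ee_rot: [0.674, 0.739, 0.002, 0.001]
ft_force: [1.0, 0.3, -0.5]
grip_width: -0.1
grasp_force: 0.0
```

>>> send_rows(targets=[[[-0.08, -0.02, 0], [0, 0, -0.009]], [[0, 0, 0], [0, 0, 0]]])

```text
time_s: 15.52
eef_pos: [430.7, 93.8, 145.9]
ee_rot: [0.67, 0.742, 0.002, 0.001]
ft_force: [0.1, 0.5, 0.9]
grip_width: -0.1
grasp_force: 0.1
```

The force fell to zero, so the nose has dropped. I'll back off and check.

>>> send_rows(targets=[[[1, 0, 0], [0, 0, 0]], [[2, 0, 0], [0, 0, 0]], [[0, 0, -3.5], [0, 0, 0]], [[0, 0, -3.5], [0, 0, 0]], [[0, 0, -3], [0, 0, 0]], [[3, 0, 0], [0, 0, 0]], [[0, 0, 0], [0, 0, 0]], [[0, 0, 0], [0, 0, 0]]])

```text
time_s: 16.18
eef_pos: [424.0, 154.8, 246.0]
ee_rot: [0.67, 0.743, 0.002, 0.001]
ft_force: [0.2, -0.3, 0.0]
grip_width: 0.1
grasp_force: 0.0
```

```bash
python3 - <<'E'
from h import *
a=env.snapshot("side")[:,:,::-1]; b=env.snapshot("scene")[:,:,::-1]; np.savez("fin.npz",a=a,b=b)
A=cv2.resize(a[185:285,240:375],None,fx=4.2,fy=4.2,interpolation=3); B=cv2.resize(b[110:210,305:375],(294,420),interpolation=3)
print(A.shape,B.shape); cv2.imwrite("pics/fin.png",np.hstack([A[:420,:500],B])); print(env.read_state()["ft_force"],env.read_state()["eef_pos"])
E
```

```text
(420, 567, 3) (420, 294, 3)
[ 0.47561239 -0.11145482 -1.29842596] [423.81087491 153.73181898 245.31549464]
```

View pics/fin.png

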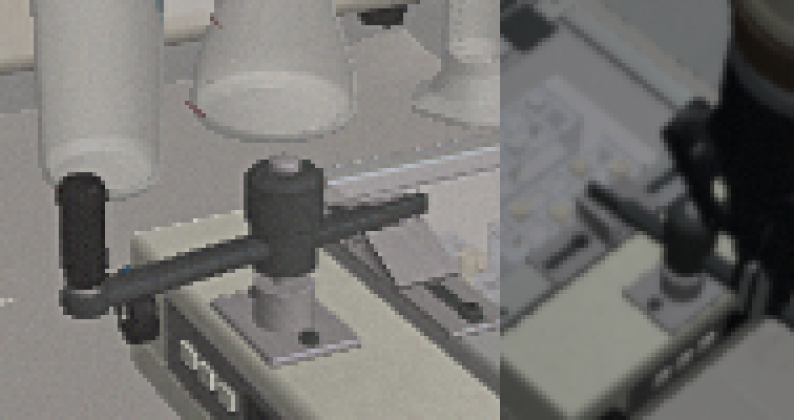

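```bash
python3 - <<'E'
from h import *
c=env.camera_info("side")
def f(px): return least_squares(lambda v:proj(c,[520-88*np.sin(v[0]),86+88*np.cos(v[0]),v[1]])[0]-px,[1.6,150]).x.round(3)
for n,px in dict(start=(255+65/3.1,150+168/3.1),ramp=(240+66/4,170+219/4),now=(240+83/4.2,185+177/4.2),ramp_b=(240+68/4,170+340/4),now_b=(240+84/4.2,185+303/4.2)).items():
    print(n,least_squares(lambda v:proj(c,[520-88*np.sin(v[0]),86+88*np.cos(v[0]),v[1]])[0]-px,[.2 if n=="start" else 1.6,150]).x.round(3))
E
```

```text
start [  0.193 151.108]
ramp [  1.582 160.788]
now [  1.709 161.142]
ramp_b [  1.532 106.671]
now_b [  1.668 108.53 ]
```

```bash
python3 - <<'E'
from h import *
c=env.camera_info("side"); P=np.array([520,86])
G=lambda q,z:proj(c,[520-88*np.sin(q),86+88*np.cos(q),z])[0]
N=lambda q,z:proj(c,[520+62*np.sin(q),86-62*np.cos(q),z])[0]
for dq in(.1,.12,.14):
  print(dq,"knob",(G(1.565+dq,105)-G(1.565,105)).round(2),"nose",(N(1.565+dq,108)-N(1.565,108)).round(2))
print("per mm", (G(1.6,106)-G(1.6,105)).round(2),(N(1.6,106)-N(1.6,105)).round(2))
# automatic measure: match lever patches between ramp picture and now
r=cv2.cvtColor(cv2.resize(cv2.imread("pics/si4.png"),(200,150),interpolation=cv2.INTER_AREA),cv2.COLOR_BGR2GRAY)
n=cv2.cvtColor(np.ascontiguousarray(np.load("fin.npz")["a"]),cv2.COLOR_BGR2GRAY)[170:320,240:440]
up=lambda i:cv2.resize(i,None,fx=8,fy=8,interpolation=3)
U,V=up(r),up(n)
for name,(x0,y0,x1,y1) in dict(knob=(12,76,30,90),grip=(13,56,23,84),nose=(94,62,106,72),plate=(50,84,86,102),cup=(56,50,80,70)).items():
    t=U[y0*8:y1*8,x0*8:x1*8]; S=V[max(0,y0-8)*8:(y1+8)*8,(x0-8)*8:(x1+8)*8]
    m=cv2.matchTemplate(S,t,cv2.TM_CCOEFF_NORMED); _,s,_,l=cv2.minMaxLoc(m); print(name,round(s,3),l[0]/8-8,l[1]/8-8)
E
```

```text
0.1 knob [2.33 2.35] nose [-2.05 -1.36]
0.12 knob [2.86 2.81] nose [-2.49 -1.62]
0.14 knob [3.41 3.26] nose [-2.95 -1.88]
per mm [-0.03 -0.56] [ 0.02 -0.53]
knob 0.778 3.0 2.0
grip 0.792 3.0 2.0
nose 0.864 -3.0 -3.0
plate 0.993 0.0 0.0
cup 0.983 0.0 0.0
```

Template matching says the nose is still riding on the hump, since it sits higher than it did on the ramp. I go back and keep pushing gently, tracking the nose height by image.

>>> send_rows(targets=[[[-3, 0, 0], [0, 0, 0]], [[0, 0, 3], [0, 0, 0]], [[0, 0, 3.5], [0, 0, 0]], [[0, 0, 3.5], [0, 0, 0]], [[-1.5, 0, 0], [0, 0, 0]], [[-1.0, 0, 0], [0, 0, 0]], [[-0.4, 0, 0], [0, 0, 0]], [[0, 0, 0], [0, 0, 0]]])

```text
time_s: 16.95
eef_pos: [431.0, 94.3, 146.9]
ee_rot: [0.671, 0.741, 0.003, 0.001]
ft_force: [0.3, -0.3, 0.5]
grip_width: -0.1
grasp_force: 0.0
```

>>> send_rows(targets=[[[-0.1, 0, 0], [0, 0, 0]], [[0, 0, 0], [0, 0, 0]]])

```text
time_s: 17.12
eef_pos: [431.1, 94.3, 146.8]
ee_rot: [0.67, 0.742, 0.003, 0.001]
ft_force: [0.6, -0.3, -0.1]
grip_width: 0.2
grasp_force: 0.0
```

>>> send_rows(targets=[[[-0.08, -0.02, 0], [0, 0, -0.009]], [[0, 0, 0], [0, 0, 0]]])

```text
time_s: 17.28
eef_pos: [430.6, 93.6, 146.3]
ee_rot: [0.667, 0.745, 0.002, 0.001]
ft_force: [0.4, 0.1, 1.0]
grip_width: 0.0
grasp_force: 0.0
```

```bash
cat > nose.py <<'E'
from h import *
g=lambda i:cv2.resize(cv2.cvtColor(np.ascontiguousarray(i),cv2.COLOR_BGR2GRAY)[215:260,310:365],None,fx=8,fy=8,interpolation=3)
U=g(np.load("fin.npz")["a"]); V=g(env.snapshot("side")[:,:,::-1])
# nose tip near (341.5,233.5) in the reference
x0,y0,x1,y1=[int(8*k) for k in(331-310,227-215,346-310,240-215)]
m=cv2.matchTemplate(V,U[y0:y1,x0:x1],cv2.TM_CCOEFF_NORMED); _,s,_,l=cv2.minMaxLoc(m); print("nose shift",round(s,3),(l[0]-x0)/8,(l[1]-y0)/8)
s=env.read_state(); print(s["eef_pos"].round(1),s["ft_force"].round(1))
E
python3 nose.py
```

```text
nose shift 0.79 -1.0 2.0
[430.6  93.6 146.2] [ 0.3  0.5 -0.5]
```

```bash
python3 - <<'E'
from h import *
A=np.load("fin.npz")["a"]; B=env.snapshot("side")[:,:,::-1]; np.savez("now2.npz",b=B)
r=cv2.resize(cv2.imread("pics/si4.png"),(200,150),interpolation=cv2.INTER_AREA)
R_=np.zeros_like(A); R_[170:320,240:440]=r
for n,I in(("ramp",R_),("fin",A),("now",B)):
    g=cv2.cvtColor(np.ascontiguousarray(I),cv2.COLOR_BGR2GRAY); print(n)
    for y in range(226,246): print(y,"".join("#" if k<75 else "+" if k<100 else "." for k in g[y,312:350]), "  ", "".join("#" if k<75 else "." for k in g[y+20,250:275]))
E
```

```text
ramp
226 ###+#.................................    ..##########.............
227 +++##.................................    ..##########.........####
228 ++++#.................................    ..##########....#########
229 +++##.................................    ...######################
230 #+###.................................    ...#################.....
231 #++##.................................    ..#######...##.##........
232 #####.................................    ..#........#..........#.#
233 #####.................................    ..####...####..####.#####
234 +####.####..................####......    ..#######################
235 #####..###............++####+++#+.....    ..##############.########
236 +####...##.+.+#########+++#+####+.....    ...##########....##.#####
237 #+##+...++###########+++++#+####+.....    ...########......##.#####
238 ##++#############+++++##+#######......    .....#...........##.#####
239 ############++++++########++.+........    ..................#.#####
240 ########++++++++#######.#+............    ..................#..####
241 +###+++++++
[... 2532 characters left out ...]
+++###+++####+.........    .......################..
237 #####....#+#######++#####++...........    .......#######..###......
238 +###...+#########++##++...............    .......#........##.......
239 #+##+#########+++++...................    ......###.....####...####
240 ###########++++++##...................    .......#######..#..######
241 #########+++#####.+...................    ......###################
242 #+###+++++++####......................    ......######.##.#.#######
243 ++#++++++####+.++.....................    .......##########..######
244 ###########....++.....................    ........#######.....#####
245 ######+#+.++....+#....................    ....................#####
```

The knob is now about 4 px lower and the nose about 2.5 px lower, so the nose really has dropped about 5 mm into the notch. I back away and confirm it stays there.

>>> send_rows(targets=[[[0.5, 0, 0], [0, 0, 0]], [[2, 0, 0], [0, 0, 0]], [[0.5, 0, 0], [0, 0, 0]], [[0, 0, -3.5], [0, 0, 0]], [[0, 0, -3.5], [0, 0, 0]], [[0, 0, -3], [0, 0, 0]], [[0, 0, 0], [0, 0, 0]], [[0, 0, 0], [0, 0, 0]]])

```text
time_s: 18.05
eef_pos: [427.4, 123.4, 247.6]
ee_rot: [0.667, 0.745, 0.003, 0.002]
ft_force: [0.2, -0.7, -0.6]
grip_width: -0.0
grasp_force: 0.0
```

```bash
python3 - <<'E'
from h import *
B=env.snapshot("side")[:,:,::-1]; g=cv2.cvtColor(np.ascontiguousarray(B),cv2.COLOR_BGR2GRAY)
for y in range(230,246): print(y,"".join("#" if k<75 else "+" if k<100 else "." for k in g[y,312:350]), "  ", "".join("#" if k<75 else "." for k in g[y+20,250:275]))
s=env.read_state(); print(s["time_s"],s["eef_pos"].round(1),s["ft_force"].round(1))
E
```

```text
230 #####.................................    ......###########........
231 ##+##.................................    ......###########........
232 #+###.................................    ......###########.....#.#
233 #####.....................+...........    ......###########..######
234 ##+##.####.............+####..........    .......##########..######
235 +#+##..###..........+###+++#+.........    ........#################
236 #####...##..++#+++###++#####+.........    .......################..
237 #+##+....#+#######++#####+++..........    .......#######...##......
238 ####..++#########++###+...............    .......#........##....#.#
239 #+############++++#...................    ......##......####...####
240 ##########+++++####...................    ......###########.#######
241 #########+++++###.+...................    ......###################
242 #####+++++######......................    ......###################
243 ####+++#####++.++.....................    .......##########..######
244 ####+######....++.....................    ........#######....######
245 ++####+#++++....+#....................    ....................#####
18.1 [427.  123.2 246.1] [-0.2 -0.8  1.5]
```

The lever stays put and the robot is clear, so I hand in.

```bash
python3 -c "
from bench import env
print(env.job_done())"
```

```text
the job is handed in; nothing more can be done
None
```

The cover is shut on its gasket and the latch nose has dropped into the notch behind the hump; I handed the job in at about 18 s with the arm clear and touching nothing.

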